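# Start the board test at the push-button station and shut the guard

## Robot

A 6-joint arm with a two-finger parallel gripper is mounted at the origin on a cart in front of the work surface, level with it; the furniture and walls round the work are solid. World frame = base frame: x ahead of the robot, y to its left, z up, the work surface at z = 0. Lengths are in m, angles in degrees, forces in N, time in s.
With the tool pointing down it reaches from about 0.25 to 0.725 m from the base axis. Payload 9.7 kg.
Tool frame: the origin (TCP) lies between the finger pads; the fingertips stand 22 mm ahead of it and the grasp point (between the pads) lies 3 mm ahead of it; z points along the fingers, y is the line along which they close (so a half turn about z gives the same grasp; the last joint's range is limited). The gripper opens to 85 mm and grips with 20 to 120 N. Pads are 22 mm wide; open, the fingers measure 114 mm over their backs; the gripper's body (76 mm by 85 mm) begins 54 mm behind the grasp point. The pads swing forward as they close: fully open they stand 13 mm farther back than shut.
Start: joints at [75.516, 4.979, 10.078, 95.1, 0, 90], TCP at [0.138, 0.533, 0.253] pointing down, gripper open.
Joint ranges: [-179.16, 179.16], [-48.56, 103.87], [-65.8, 70.77], [-126.05, 130.52], [-82.76, 87.17], [-180, 180]. Speed limits (degrees/s): [127.2, 127.2, 147.25, 180, 180, 180].

## Interface

Orientations are given as [roll, pitch, yaw] about the fixed x, y, z axes, in that order (R = Rz(yaw) Ry(pitch) Rx(roll)).
In Python, from workcell import bot, viewer, finder gives the robot as it stands.
- The arm moves only by the tool move_arm, never from a script. Its arguments are lists of equal length, an entry for each row: "offset": the shift along the tool's x, y, z in cm, a list of three; "twist": the turn, a rotation vector about the tool's x, y, z in rad, a list of three; "grip": the opening, from 0 (shut) to 1 (fully open). In form: {"offset": [[x, y, z], ...], "twist": [[ax, ay, az], ...], "grip": [grip, ...]}. A call has 1 to 5 rows; each row shifts and turns the commanded pose from where the row before left it, along the tool's axes as they then stand; what a row does not reach is not made up. A row lasts 1/10 s, in which the tool goes at most 50 mm and 8.59 degrees, less where a joint would pass 70% of its speed; a pose out of reach is approached as far as the arm can. A call is refused whole if a number of a shift passes 5 or a number of a turn 0.15, either way. A call with a gripper value outside its range is refused whole. The fingers move at their own pace and stop on an object; "force" is the grip in N (left out, the last holds). Time passes only in rows, so rows that do not move let the fingers close. It gives the time, the measured TCP pose, the force, the opening and the grip force at its end, in the units of the state.
- bot.get_obs(): the state, without advancing time (a new reading comes with each control period).
- viewer.camera(name): name is "scene" or "top"; returns a dict with "color" (480x640x3 uint8, red, green, blue), "depth" (480x640 float32, m along the optical axis (not along the pixel's ray), 0 where there is no reading), "vfov" (degrees; the focal length in pixels is half the picture's height over the tangent of half this angle, whatever the lens; pixels are square), "cx", "cy" (the principal point, pixels), "position" and "attitude" of the camera in the world. Camera axes: x right, y down, z forward; pixel columns grow to the right and rows downward; lengths in m; the calibration is good to about 2 mm. A picture is of the moment at which its call begins.
- bot.job_done(): hands the job in; it is judged then, once.
Trained networks look in a picture, given as the dict that the camera call returned (one of the last four; its "shot" number tells which), for a name from the list of things; names that differ only in an ending like _2 or _b are one class to them, and where a whole thing is asked for, a point or a joint stands for the part that bears it (a point fixed in the world has none). Each returns a list of dicts, best first, with "p" (0 to 1); they miss things now and then, are a little off and sometimes report something else, mostly with a low value. They report only what shows in the picture. A call takes as long as a camera call. They do not tell look-alikes from the thing itself.
- finder.boxes_of(picture, thing): "position" ([column, row] in pixels, amid what is visible of it).
- finder.pinpoint(picture, thing): "position" ([column, row] in pixels: a listed point, or the origin of a listed thing).
The state is a dict: "time": time; "q": joint angles; "qd": joint speeds; "joint_efforts": joint torques, N m; "ee_pos": TCP position; "tcp_rot": TCP orientation; "wrist_force": force on the tool from outside, world axes, zero at the start; "torque": the same for the moment, N m; "opening": finger opening in m; "grasp_force": force on a finger pad.
Only numpy, scipy, OpenCV 4.12 (cv2) and the standard library are available. Lean on these libraries where they do the work, as an engineer would, in place of code of your own. Each camera call takes 0.05 s, during which the arm holds its last target. There are 200 camera calls.

## Task

Start the test at the grey push-button station: with the fingertips press the green button, whose guard has been left standing open, lightly all the way down, keep it down for a full second and let it come up again. Then push the yellow-framed guard over until it lies fully shut over the green button, so that nobody starts the test by accident, and withdraw. Keep off the blue button and the red emergency stop, and leave the board, the flux bottle, the marker and the capacitor where they are.

Things in the scene. Friction and masses are not known exactly. Their poses are not given: they have to be found in the camera images.
- station: grey push-button station fixed to the bench, 86 (x) x 216 (y) x 52 mm high, a 20 mm fixing lug at each end. Origin: centre of its underside; z up, x from its front (robot) side to its back, where a cable leaves at the right end, 60 mm long. Three units on its top, 66 mm apart along y: the red stop always at -66 mm (right end), green and blue at +66 and 0 or the other way round
- start_unit: unit of the green start button on the station's top: black plate 60 x 58 x 3 mm with a steel bezel ring (37 mm across, 9.5 mm high) and the hinge of the guard at its back. Origin at the centre of the plate's underside, 52 mm above the bench, axes as the station's
- start_button (a joint): travel of the green start button in m: 0 up, 0.005 all the way down (bottom stop). It is a spring button: about 1.5 N starts it moving and about 4.5 N holds it fully down; it comes up by itself when let go
- start_top (a point): centre of the top of the green button cap, a 29 mm wide round cap that stands 10.5 mm above its bezel (20 mm above the station's top) when up. It moves with the button
- guard (a joint): angle of the guard over the green button in rad: 0 fully shut (lying flat over the button), 1.65 fully open (standing up just behind the button, a little past upright). It starts between 1.5 and 1.64. A stiff hinge keeps it wherever it is left; about 1 N at its free end moves it
- guard_hinge (a point): middle of the guard's hinge axis, which runs along the unit's y, 28 mm behind (+x) the centre of the green button and 7 mm above the unit's underside (59 mm above the bench). Does not move with the guard
- guard_edge (a point): middle of the guard's free edge on its outer face, 54 mm from the hinge. The guard is a shallow hood, 56 wide, 64 long with its tab, 20 mm deep, a clear window in a yellow frame. Its outer face lies 19 mm off the hinge axis: the top face when shut, the back face (away from the robot) when open, its free end then 54 to 65 mm above the hinge
- reset_unit: unit of the blue button, same plate, bezel and cap as the green one but without guard. Origin at the centre of the plate's underside, 52 mm above the bench. Must not be touched
- reset_button (a joint): travel of the blue button in m: 0 up, 0.005 all the way down. Must stay up
- stop_unit: unit of the red emergency-stop mushroom (40 mm across, top 34 mm above the station's top) on a yellow disc 60 mm across. Origin at the centre of the disc's underside, 52 mm above the bench. Must not be touched
- stop_button (a joint): travel of the red emergency stop in m: 0 up, 0.005 down. Must stay up
- board: loose green circuit board with parts on it, 98 x 60 x 28 mm, lying in front of the station's left half. Origin at the centre of its underside
- flux: loose amber flux bottle with a white cap and thin needle, 35 mm across, 108 mm high, standing to the right of the station. Origin at the centre of its underside
- black_marker: loose white marker with a black cap, 128 mm long, 17 mm thick, lying in front of the station's right half. Origin under its middle
- capacitor: loose black can capacitor, 25 mm across, 36 mm high, standing near the right front corner of the station. Origin at the centre of its underside
Mind the look-alikes: they are no part of the job. There is more than one size of the capacitor; the job needs the smallest.

How it is judged (in metres and radians):
On the way, in this order (a step that is already met when the one before it is completed fails the run):
1. the green button is held all the way down (at least 4 mm of its 5 mm) for 0.8 s (value of joint start_button above 0.004 m), for 0.8 s.
2. the green button is let up again (value of joint start_button below 0.001 m), for 0.1 s.
3. the guard lies shut over the green button (value of joint guard below 0.08 rad and value of joint start_button below 0.001 m), for 0.2 s.
At the end, for the whole second after the job is handed in: the guard is shut (within 0.08 rad), all three buttons are up (within 1 mm), and the four loose things stand or lie within 10 mm of where they were, bottle and capacitor upright (all of step 3 and value of joint each of reset_button, stop_button below 0.001 m and distance of each of board, flux, black_marker, capacitor from where it was at the start of the episode below 0.01 m and angle between each of flux, capacitor's own z axis and vertical below 0.1 rad); the robot touches nothing.
It fails at once if the blue button's unit is touched (contact force between any of the arm, the fingers and reset_unit above 0.5 N).
It fails at once if the emergency stop is touched (contact force between any of the arm, the fingers and stop_unit above 0.5 N).
It fails at once if the green button or its guard is pushed hard (over 40 N) (contact force between anything else and start_unit above 40 N).
It fails at once if a loose thing is lifted, carried or pushed more than 15 mm (distance of any of board, flux, black_marker, capacitor from where it was at the start of the episode above 0.015 m).
It also fails if it takes over 42 s, if anything falls off the work surface, if the arm or the gripper's body presses on something with over 40 N, if the wrist force passes 120 N, or if a joint passes its speed limit or range.

## Working session

There is one attempt and no reset: what is moved stays moved. The work goes in short steps, Python scripts to look and compute and a tool call to move; the robot and the scene stay as the last step left them, time stands still between calls to the robot, and variables do not carry over. Pictures are saved under pics/ and viewed, at most 10 in all, crops included, and the job is handed in when it is done.

Besides the shell and the picture viewer there is one more tool, called after "Call:" by a JSON object that holds its "op" and its "data". move_arm: Moves the arm, as the interface text tells. Its arguments: {"type":"object","properties":{"offset":{"type":"array","items":{"type":"array","items":{"type":"number"}}},"twist":{"type":"array","items":{"type":"array","items":{"type":"number"}}},"grip":{"type":"array","items":{"type":"number"}},"force":{"type":"number"}},"required":["offset","twist","grip"]}

```bash
ls; mkdir -p pics; cat > h.py <<'E'
import numpy as np, cv2
from workcell import bot, viewer, finder
from scipy.spatial.transform import Rotation as R
def cam(n):
    return viewer.camera(n)
def f(p): return 240/np.tan(np.radians(p["vfov"])/2)
def Rc(p):
    a=np.array(p["attitude"]); 
    return a if a.shape==(3,3) else R.from_euler('xyz',a,degrees=True).as_matrix()
def world(p,u,v,z=None,d=None):
    r=np.array([(u-p["cx"])/f(p),(v-p["cy"])/f(p),1.]); r=Rc(p)@r; o=np.array(p["position"])
    return o+r*(d if z is None else (z-o[2])/r[2])
def pix(p,X):
    c=Rc(p).T@(np.array(X)-np.array(p["position"])); return f(p)*c[:2]/c[2]+[p["cx"],p["cy"]]
E
python3 - <<'E'
from h import *
for n in("scene","top"):
    p=cam(n); cv2.imwrite(f"pics/{n}0.png",p["color"][...,::-1])
    print(n,p["position"],p["attitude"],p["vfov"],p["cx"],p["cy"],[k for k in p])
    for t,z in (("start_unit",.052),("start_top",.072),("guard_hinge",.059),("reset_unit",.052),("stop_unit",.052),("station",0),("guard_edge",None),("flux",0),("capacitor",0),("board",0),("black_marker",0)):
        for r in finder.pinpoint(p,t)[:2]:
            print(t,np.round(r["position"]),round(r["p"],2),np.round(world(p,*r["position"],z=z),4) if z is not None else '')
print(bot.get_obs())
E
```

```text
pics
scene [ 0.21926195 -0.96678585  0.6352764 ] [-130.53435918   -0.19817891  -29.81251205] 54.75151709707488 323.52045723115333 239.03212356782848 ['color', 'depth', 'vfov', 'cx', 'cy', 'position', 'attitude', 'shot']
start_unit [293. 245.] 0.72 [ 0.502  -0.3618  0.052 ]
start_top [290. 237.] 0.6 [ 0.4968 -0.3608  0.072 ]
guard_hinge [311. 240.] 0.89 [ 0.5334 -0.3745  0.059 ]
guard_hinge [291. 242.] 0.59 [ 0.4975 -0.3608  0.059 ]
reset_unit [285. 227.] 0.93 [ 0.5107 -0.3061  0.052 ]
stop_unit [307. 268.] 0.65 [ 0.4932 -0.4313  0.052 ]
stop_unit [329. 338.] 0.49 [ 0.4498 -0.5844  0.052 ]
station [295. 266.] 0.85 [ 0.5011 -0.3677  0.    ]
guard_edge [320. 217.] 0.68 
flux [328. 333.] 0.84 [ 0.475  -0.5407  0.    ]
capacitor [408. 235.] 0.75 [ 0.753  -0.4014  0.    ]
capacitor [282. 378.] 0.69 [ 0.3678 -0.5803  0.    ]
board [240. 264.] 0.86 [ 0.4083 -0.3071  0.    ]
black_marker [263. 303.] 0.83 [ 0.4059 -0.4239  0.    ]
top [ 0.36428912 -0.41165083  0.92882148] [-1.67872122e+02  1.21957438e-01 -8.92552774e+01] 53.532478642361454 313.4440377320324 239.85450460521622 ['color', 'depth'
[... 738 characters left out ...]
] 0.46 [ 0.5074 -0.2923  0.    ]
{'time': 1.2, 'q': array([ 7.55152868e+01,  4.97914110e+00,  1.00780694e+01,  9.50983512e+01,
       -8.96996068e-04,  8.99989507e+01]), 'qd': array([ 0.12541059, -0.00250791, -0.00367553, -0.07420495, -0.01448558,
        0.06520511]), 'joint_efforts': array([ 2.98923878e-03, -5.20092702e+01,  4.64862907e+01,  1.57572751e-03,
        1.53949832e-04, -7.54715245e-06]), 'ee_pos': array([0.13757202, 0.53252118, 0.25328053]), 'tcp_rot': array([1.79999423e+02, 8.97006636e-04, 1.65516336e+02]), 'wrist_force': array([-0.06656334,  0.46722672, -0.21755886]), 'torque': array([-0.02938641,  0.05528556, -0.00347188]), 'grasp_force': 0.0, 'opening': 0.08508664915206206}
```

```bash
python3 - <<'E'
import cv2
a=cv2.imread("pics/scene0.png")[140:400,180:440]; b=cv2.imread("pics/top0.png")[190:380,220:430]
cv2.imwrite("pics/c1.png",cv2.resize(a,(600,600),interpolation=3)); cv2.imwrite("pics/c2.png",cv2.resize(b,None,fx=3.15,fy=3.15,interpolation=3)) 
E
```

```text
(no output)
```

View pics/c1.png

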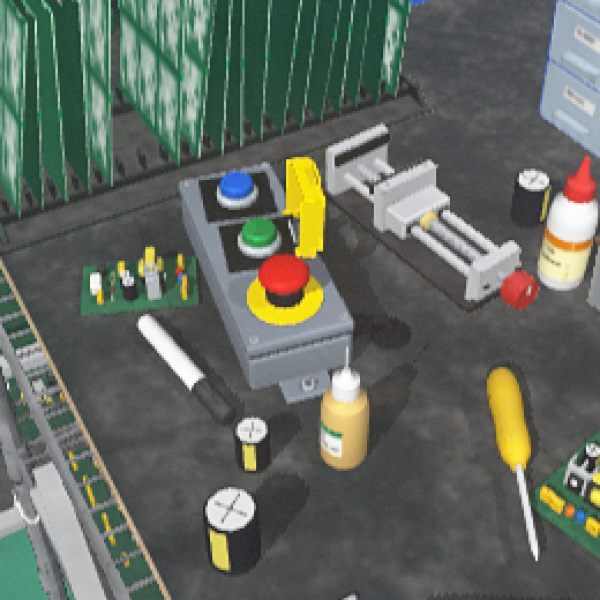

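View pics/c2.png

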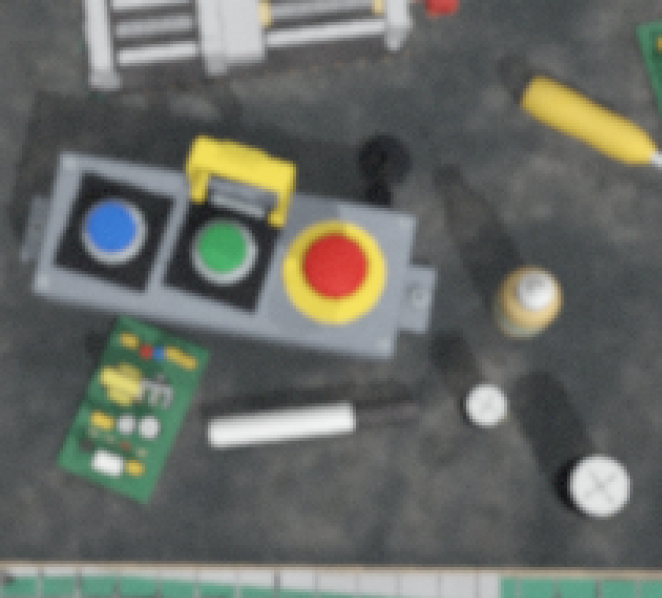

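View pics/scene0.png

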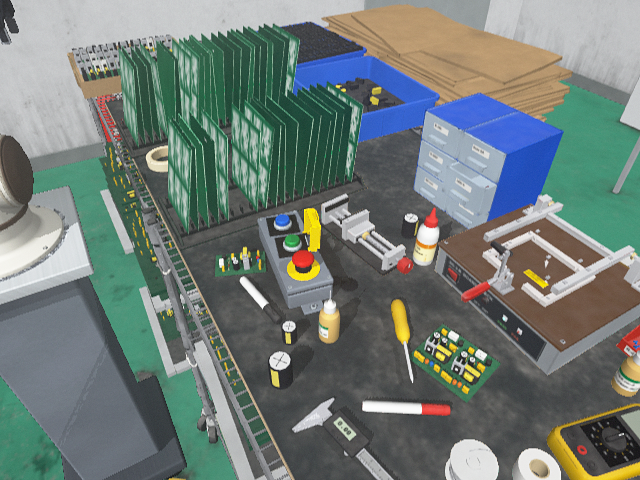

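```bash
cat >> h.py <<'E'
def cloud(p):
    d=p["depth"]; v,u=np.mgrid[:480,:640]; r=np.stack([(u-p["cx"])/f(p),(v-p["cy"])/f(p),np.ones_like(d)],-1)*d[...,None]
    w=r@Rc(p).T+np.array(p["position"]); w[d==0]=np.nan; return w
def guard_yellow(p,w,o,ax):
    hs=cv2.cvtColor(p["color"],cv2.COLOR_RGB2HSV); m=(abs(hs[...,0].astype(int)-26)<8)&(hs[...,1]>130)&(hs[...,2]>80)
    q=w-o; lx=q@ax[0]; ly=q@ax[1]; m&=(abs(ly)<.035)&(abs(lx)<.09)&(w[...,2]>.056); return np.c_[lx[m],ly[m],w[m][:,2]]
E
python3 - <<'E'
from h import *
for n in("scene","top"):
    p=cam(n); w=cloud(p); hs=cv2.cvtColor(p["color"],cv2.COLOR_RGB2HSV)
    near=(abs(w[...,0]-.5)<.07)&(abs(w[...,1]+.36)<.12)&(w[...,2]>.05)&(w[...,2]<.1)
    c={}
    for nm,lo,hi in(("green",50,80),("blue",100,125),("red",0,6)):
        m=(hs[...,0]>=lo)&(hs[...,0]<=hi)&(hs[...,1]>130)&near
        # top face only
        top=m&(w[...,2]>(.069 if nm!="red" else .082))
        c[nm]=np.nanmedian(w[top],0); print(n,nm,m.sum(),top.sum(),np.round(c[nm],4),np.round(np.nanpercentile(w[m][:,2],[5,50,95]),4))
        v,u=np.nonzero(top); print("  bylight",np.round(world(p,u.mean(),v.mean(),z=.072 if nm!="red" else .086),4))
    d=c["blue"]-c["red"]; print("yaw",np.degrees(np.arctan2(-d[0],d[1])), np.hypot(d[0],d[1]))
    a=np.degrees(np.arctan2(-d[0],d[1])); a=np.radians(a); ax=np.array([[np.cos(a),np.sin(a),0],[-np.sin(a),np.cos(a),0]])
    g=guard_yellow(p,w,c["green"],ax); print("guard",len(g),np.round(np.percentile(g,[2,50,98],axis=0),4).tolist())
    r=np.hypot(w[...,0],w[...,1]);an=np.degrees(np.arctan2(w[...,1],w[...,0]))
    for k in range(-60,81,20):
        m=(abs(an-k)<10)&(r>.25)&(r<.8); print(k,np.round([np.nanmax(w[m&(r<.6)][:,2],initial=0),np.nanmax(w[m][:,2],initial=0)],3),end=' ')
    print()
E
```

```text
scene green 143 118 [ 0.496  -0.3675  0.0718] [0.0659 0.0715 0.0735]
  bylight [ 0.4962 -0.368   0.072 ]
scene blue 139 102 [ 0.5082 -0.3029  0.0718] [0.0635 0.0712 0.0731]
  bylight [ 0.5077 -0.3028  0.072 ]
scene red 310 215 [ 0.4857 -0.4334  0.0846] [0.0746 0.0836 0.0863]
  bylight [ 0.4847 -0.4345  0.086 ]
yaw -9.7927190933747 0.132407255786906
guard 566 [[0.0265, -0.0317, 0.0599], [0.038, -0.0205, 0.0978], [0.0492, 0.0256, 0.1209]]
-60 [0.003 0.062] -40 [0.074 0.123] -20 [0.211 0.211] 0 [0.212 0.212] 20 [0.226 0.227] 40 [0.227 0.227] 60 [0.026 0.065] 80 [0.338 0.338] 
top green 130 127 [ 0.4952 -0.3655  0.0718] [0.0693 0.0718 0.0746]
  bylight [ 0.495  -0.3657  0.072 ]
top blue 164 152 [ 0.5061 -0.3008  0.0717] [0.0687 0.0715 0.074 ]
  bylight [ 0.5064 -0.3008  0.072 ]
top red 282 262 [ 0.4837 -0.4306  0.0847] [0.0818 0.0846 0.0873]
  bylight [ 0.4838 -0.4302  0.086 ]
yaw -9.787091716483603 0.13173122647150362
guard 388 [[0.0247, -0.0324, 0.0612], [0.0403, -0.0046, 0.1143], [0.0505, 0.0228, 0.1217]]
-60 [0.005 0.063] -40 [0.075 0.124] -20 [0.213 0.213] 0 [0.213 0.213] 20 [0.042 0.042] 40 [0. 0.] 60 [0. 0.] 80 [0. 0.]
```

Call:
{"op": "move_arm", "data": {"offset": [[0,0,-4],[0,0,-5],[-4.7,0,0],[-4.7,0,0],[-4.7,0,0]], "twist": [[0,0,0],[0,0,0],[0,0,0.085],[0,0,0.085],[0,0,0.085]], "grip": [0,0,0,0,0]}}

```text
time: 1.8
ee_pos: [0.2716, 0.4857, 0.3434]
tcp_rot: [180.0, 0.0, 150.8]
wrist_force: [-0.1, 1.1, 0.1]
opening: 0.012
grasp_force: 0.0
```

Call:
{"op": "move_arm", "data": {"offset": [[-4.7,0,0],[-4.7,0,0],[-4.7,0,0],[-4.7,0,0],[-4.7,0,0]], "twist": [[0,0,0.085],[0,0,0.085],[0,0,0.085],[0,0,0.085],[0,0,0.085]], "grip": [0,0,0,0,0]}}

```text
time: 2.3
ee_pos: [0.4534, 0.3382, 0.343]
tcp_rot: [-180.0, -0.0, 126.4]
wrist_force: [1.0, 0.8, -0.2]
opening: 0.0001
grasp_force: 0.0
```

Call:
{"op": "move_arm", "data": {"offset": [[-4.7,0,0],[-4.7,0,0],[-4.7,0,0],[-4.7,0,0],[-4.7,0,0]], "twist": [[0,0,0.085],[0,0,0.085],[0,0,0.085],[0,0,0.085],[0,0,0.085]], "grip": [0,0,0,0,0]}}

```text
time: 2.8
ee_pos: [0.558, 0.1296, 0.3429]
tcp_rot: [-180.0, 0.0, 102.0]
wrist_force: [1.6, 0.2, 0.4]
opening: -0.0
grasp_force: 0.0
```

Call:
{"op": "move_arm", "data": {"offset": [[-4.7,0,0],[-4.7,0,0],[-4.7,0,0],[-4.7,0,0],[-4.7,0,0]], "twist": [[0,0,0.085],[0,0,0.085],[0,0,0.085],[0,0,0.085],[0,0,0.085]], "grip": [0,0,0,0,0]}}

```text
time: 3.3
ee_pos: [0.5672, -0.1037, 0.3429]
tcp_rot: [-180.0, 0.0, 77.7]
wrist_force: [0.5, -1.1, -0.2]
opening: 0.0
grasp_force: 0.0
```

Call:
{"op": "move_arm", "data": {"offset": [[-4.5,-0.3,0],[-4.5,-0.3,0],[-4.5,-0.3,0],[-4.5,-0.3,0],[-4.5,-0.3,0]], "twist": [[0,0,0],[0,0,0],[0,0,0],[0,0,0],[0,0,0]], "grip": [0,0,0,0,0]}}

```text
time: 3.8
ee_pos: [0.5044, -0.3202, 0.3434]
tcp_rot: [180.0, 0.0, 77.8]
wrist_force: [1.0, 0.8, -0.7]
opening: 0.0
grasp_force: 0.0
```

Call:
{"op": "move_arm", "data": {"offset": [[-4.5,-0.3,0],[0,0,0],[0,0,0],[0,0,0],[0,0,0]], "twist": [[0,0,0.139],[0,0,0.139],[0,0,0.139],[0,0,0.139],[0,0,0.139]], "grip": [0,0,0,0,0]}}

```text
time: 4.3
ee_pos: [0.4928, -0.3621, 0.3431]
tcp_rot: [-180.0, 0.0, 37.7]
wrist_force: [-0.8, 0.3, -0.5]
opening: 0.0002
grasp_force: 0.0
```

Call:
{"op": "move_arm", "data": {"offset": [[0,0,2],[0,0,2],[0,0,2],[0,0,2],[0,0,2]], "twist": [[0,0,0.139],[0,0,0.139],[0,0,0.139],[0,0,0.139],[0,0,0.139]], "grip": [0,0,0,0,0]}}

```text
time: 4.8
ee_pos: [0.4928, -0.3618, 0.2424]
tcp_rot: [180.0, 0.0, -2.1]
wrist_force: [0.2, 0.6, -0.2]
opening: -0.0002
grasp_force: 0.0
```

Call:
{"op": "move_arm", "data": {"offset": [[0,0,2],[0,0,2],[0,0,0]], "twist": [[0,0,0.139],[0,0,0],[0,0,0]], "grip": [0,0,0]}}

```text
time: 5.1
ee_pos: [0.492, -0.3613, 0.2004]
tcp_rot: [-179.9, 0.2, -9.7]
wrist_force: [-0.5, 0.1, -0.7]
opening: 0.0001
grasp_force: 0.0
```

Call:
{"op": "move_arm", "data": {"offset": [[0,0.4,2.5],[0,0,2.5],[0,0,2.5],[0,0,1.5],[0,0,0]], "twist": [[0,0,0],[0,0,0],[0,0,0],[0,0,0],[0,0,0]], "grip": [0,0,0,0,0]}}

```text
time: 5.6
ee_pos: [0.4916, -0.3654, 0.1119]
tcp_rot: [-179.9, 0.1, -9.7]
wrist_force: [0.0, 0.3, 0.2]
opening: 0.0004
grasp_force: 0.0
```

```bash
python3 - <<'E'
from h import *
p=cam("scene");q=cam("top")
a=cv2.resize(p["color"][180:300,240:360],(400,400),interpolation=3);b=cv2.resize(q["color"][200:320,240:360],(400,400),interpolation=3)
cv2.imwrite("pics/s1.png",np.hstack([a,b])[...,::-1]); o=bot.get_obs(); print(o["ee_pos"],o["tcp_rot"],o["wrist_force"])
E
```

```text
[ 0.49250996 -0.3660538   0.11455728] [ 1.79972753e+02 -4.95573240e-02 -9.73817573e+00] [-0.42497435  0.15611931  0.6590689 ]
```

View pics/s1.png

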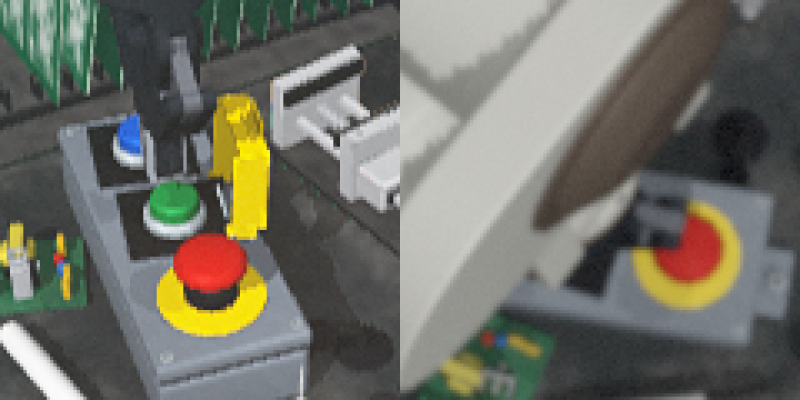

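```bash
python3 - <<'E'
from h import *
p=cam("scene"); w=cloud(p)
for X in ([.492,-.366,.091],[.4955,-.3665,.072],[.492,-.366,.072]): print(pix(p,X))
# finger cloud
m=(abs(w[...,0]-.495)<.06)&(abs(w[...,1]+.365)<.06)&(w[...,2]>.085)&(w[...,2]<.105)
hs=cv2.cvtColor(p["color"],cv2.COLOR_RGB2HSV); m&=hs[...,1]<90
v,u=np.nonzero(m); print(m.sum(),u.min(),u.max(),v.max(),np.round(np.median(w[m],0),4),np.round(np.percentile(w[m],[3,97],axis=0),4))
print([bot.get_obs()["ee_pos"].round(4).tolist() for _ in range(2)])
E
```

```text
[288.77714564 231.74415833]
[291.03539874 239.13380544]
[289.23781314 239.58408611]
45 283 296 233 [ 0.4887 -0.3734  0.1007] [[ 0.4822 -0.3799  0.0912]
 [ 0.503  -0.3627  0.1046]]
[[0.4928, -0.3662, 0.115], [0.4928, -0.3662, 0.115]]
```

Call:
{"op": "move_arm", "data": {"offset": [[0,0,0.9],[0,0,0.7],[0,0,0],[0,0,0]], "twist": [[0,0,0],[0,0,0],[0,0,0],[0,0,0]], "grip": [0,0,0,0]}}

```text
time: 6.15
ee_pos: [0.4921, -0.3657, 0.0971]
tcp_rot: [-180.0, 0.0, -9.8]
wrist_force: [-0.1, -0.5, 0.5]
opening: 0.0001
grasp_force: 0.0
```

Call:
{"op": "move_arm", "data": {"offset": [[0,0,0.15],[0,0,0]], "twist": [[0,0,0],[0,0,0]], "grip": [0,0]}}

```text
time: 6.35
ee_pos: [0.4922, -0.3658, 0.0958]
tcp_rot: [180.0, -0.0, -9.8]
wrist_force: [0.7, -0.0, 0.7]
opening: -0.0003
grasp_force: 0.0
```

Call:
{"op": "move_arm", "data": {"offset": [[0,0,0.15],[0,0,0]], "twist": [[0,0,0],[0,0,0]], "grip": [0,0]}}

```text
time: 6.55
ee_pos: [0.4921, -0.3658, 0.0942]
tcp_rot: [-180.0, 0.0, -9.8]
wrist_force: [0.7, -0.2, -0.3]
opening: -0.0002
grasp_force: 0.0
```

Call:
{"op": "move_arm", "data": {"offset": [[0,0,0.15],[0,0,0]], "twist": [[0,0,0],[0,0,0]], "grip": [0,0]}}

```text
time: 6.75
ee_pos: [0.4922, -0.3658, 0.0929]
tcp_rot: [180.0, -0.0, -9.8]
wrist_force: [-0.5, -0.2, 2.0]
opening: -0.0002
grasp_force: 1.0
```

Call:
{"op": "move_arm", "data": {"offset": [[0,0,0.15],[0,0,0]], "twist": [[0,0,0],[0,0,0]], "grip": [0,0]}}

```text
time: 6.95
ee_pos: [0.4922, -0.3659, 0.0913]
tcp_rot: [180.0, -0.0, -9.8]
wrist_force: [-0.3, 0.2, 2.8]
opening: -0.0003
grasp_force: 1.4
```

Call:
{"op": "move_arm", "data": {"offset": [[0,0,0.15],[0,0,0]], "twist": [[0,0,0],[0,0,0]], "grip": [0,0]}}

```text
time: 7.15
ee_pos: [0.4922, -0.3658, 0.0898]
tcp_rot: [180.0, -0.0, -9.8]
wrist_force: [-1.6, -0.2, 4.5]
opening: -0.0001
grasp_force: 1.9
```

Call:
{"op": "move_arm", "data": {"offset": [[0,0,0.1],[0,0,0]], "twist": [[0,0,0],[0,0,0]], "grip": [0,0]}}

```text
time: 7.35
ee_pos: [0.4922, -0.3659, 0.0889]
tcp_rot: [180.0, -0.0, -9.8]
wrist_force: [-1.4, 0.8, 4.1]
opening: 0.0001
grasp_force: 2.1
```

Just about at the bottom; a little more so the stop shows in the force.

Call:
{"op": "move_arm", "data": {"offset": [[0,0,0.05],[0,0,0]], "twist": [[0,0,0],[0,0,0]], "grip": [0,0]}}

```text
time: 7.55
ee_pos: [0.4922, -0.3658, 0.0889]
tcp_rot: [180.0, -0.0, -9.8]
wrist_force: [-2.9, 2.5, 6.6]
opening: -0.0001
grasp_force: 3.7
```

Call:
{"op": "move_arm", "data": {"offset": [[0,0,0.03],[0,0,0]], "twist": [[0,0,0],[0,0,0]], "grip": [0,0]}}

```text
time: 7.75
ee_pos: [0.4923, -0.3659, 0.0888]
tcp_rot: [180.0, -0.0, -9.8]
wrist_force: [-3.4, 2.4, 9.5]
opening: 0.0001
grasp_force: 4.5
```

Bottomed out (stop force seen). Hold 1.2 s, then rise.

Call:
{"op": "move_arm", "data": {"offset": [[0,0,0],[0,0,0],[0,0,0],[0,0,0],[0,0,0]], "twist": [[0,0,0],[0,0,0],[0,0,0],[0,0,0],[0,0,0]], "grip": [0,0,0,0,0]}}

```text
time: 8.25
ee_pos: [0.4923, -0.3659, 0.0888]
tcp_rot: [180.0, -0.0, -9.8]
wrist_force: [-3.5, 2.8, 10.5]
opening: 0.0001
grasp_force: 4.6
```

Call:
{"op": "move_arm", "data": {"offset": [[0,0,0],[0,0,0],[0,0,0],[0,0,0],[0,0,0]], "twist": [[0,0,0],[0,0,0],[0,0,0],[0,0,0],[0,0,0]], "grip": [0,0,0,0,0]}}

```text
time: 8.75
ee_pos: [0.4923, -0.3659, 0.0888]
tcp_rot: [180.0, -0.0, -9.8]
wrist_force: [-2.6, 1.7, 9.0]
opening: 0.0003
grasp_force: 4.6
```

Call:
{"op": "move_arm", "data": {"offset": [[0,0,-0.5],[0,0,-1],[0,0,-2],[0,0,-3],[0,0,-3]], "twist": [[0,0,0],[0,0,0],[0,0,0],[0,0,0],[0,0,0]], "grip": [0,0,0,0,0]}}

```text
time: 9.25
ee_pos: [0.4919, -0.3656, 0.1838]
tcp_rot: [-180.0, 0.1, -9.8]
wrist_force: [-0.0, -0.1, -0.5]
opening: -0.0003
grasp_force: 0.0
```

Call:
{"op": "move_arm", "data": {"offset": [[2.5,0,0],[2.6,0,0],[2.6,0,0],[0,0,0],[0,0,0]], "twist": [[0,0,0],[0,0,0],[0,0,0],[0,0,0],[0,0,0]], "grip": [0,0,0,0,0]}}

```text
time: 9.75
ee_pos: [0.5681, -0.3787, 0.1824]
tcp_rot: [-180.0, 0.1, -9.7]
wrist_force: [-1.4, 0.2, -0.9]
opening: -0.0
grasp_force: 0.0
```

Call:
{"op": "move_arm", "data": {"offset": [[0,0,1.9],[0,0,1.9],[0,0,1.9],[0,0,0],[0,0,0]], "twist": [[0,0,0],[0,0,0],[0,0,0],[0,0,0],[0,0,0]], "grip": [0,0,0,0,0]}}

```text
time: 10.25
ee_pos: [0.5674, -0.3788, 0.1268]
tcp_rot: [-180.0, 0.0, -9.8]
wrist_force: [0.7, 0.3, 1.3]
opening: -0.0
grasp_force: 0.0
```

```bash
python3 - <<'E'
from h import *
p=cam("scene");q=cam("top")
a=cv2.resize(p["color"][180:300,240:360],(400,400),interpolation=3);b=cv2.resize(q["color"][200:320,240:360],(400,400),interpolation=3)
cv2.imwrite("pics/s2.png",np.hstack([a,b])[...,::-1]); o=bot.get_obs(); print(o["ee_pos"],o["tcp_rot"],o["wrist_force"])
E
```

```text
[ 0.56814101 -0.37919827  0.12777954] [ 1.79951114e+02 -1.01876880e-01 -9.76750898e+00] [-0.61210837 -0.71021436  1.20232909]
```

View pics/s2.png

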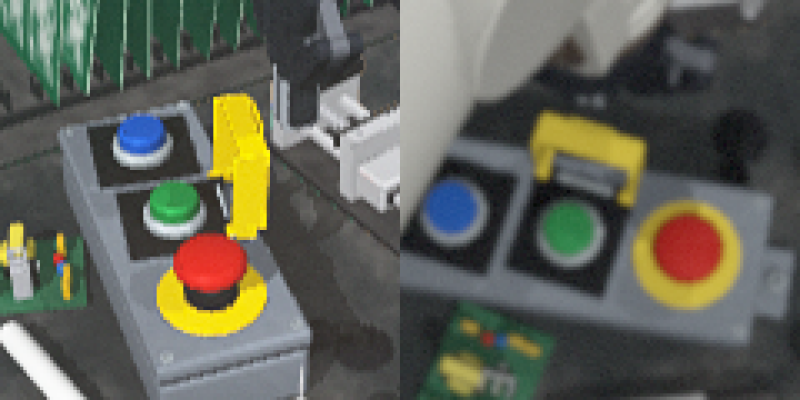

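Call:
{"op": "move_arm", "data": {"offset": [[-0.8,0,0],[-0.7,0,0],[-0.6,0,-0.17],[-0.6,0,-0.17],[0,0,0]], "twist": [[0,0,0],[0,0,0],[0,0,0],[0,0,0],[0,0,0]], "grip": [0,0,0,0,0]}}

```text
time: 10.85
ee_pos: [0.5407, -0.3744, 0.1301]
tcp_rot: [180.0, -0.0, -9.8]
wrist_force: [0.7, -0.8, -0.2]
opening: 0.0
grasp_force: 0.0
```

Call:
{"op": "move_arm", "data": {"offset": [[-0.65,0,0],[-0.65,0,0],[-0.6,0,0.16],[-0.6,0,0.16],[0,0,0]], "twist": [[0,0,0],[0,0,0],[0,0,0],[0,0,0],[0,0,0]], "grip": [0,0,0,0,0]}}

```text
time: 11.35
ee_pos: [0.5159, -0.3699, 0.1259]
tcp_rot: [-180.0, 0.0, -9.8]
wrist_force: [-0.3, -0.3, -0.3]
opening: -0.0003
grasp_force: 0.0
```

Call:
{"op": "move_arm", "data": {"offset": [[-0.55,0,0.3],[-0.55,0,0.35],[-0.45,0,0.45],[-0.45,0,0.45],[0,0,0]], "twist": [[0,0,0],[0,0,0],[0,0,0],[0,0,0],[0,0,0]], "grip": [0,0,0,0,0]}}

```text
time: 11.85
ee_pos: [0.4963, -0.3664, 0.1097]
tcp_rot: [-180.0, 0.1, -9.8]
wrist_force: [0.1, -0.3, -0.1]
opening: 0.0001
grasp_force: 0.0
```

Call:
{"op": "move_arm", "data": {"offset": [[-0.35,0,0.35],[-0.3,0,0.35],[0,0,0.15],[0,0,0]], "twist": [[0,0,0],[0,0,0],[0,0,0],[0,0,0]], "grip": [0,0,0,0]}}

```text
time: 12.25
ee_pos: [0.4905, -0.3655, 0.1018]
tcp_rot: [-180.0, 0.0, -9.8]
wrist_force: [-0.8, -0.7, 0.5]
opening: 0.0002
grasp_force: 0.0
```

```bash
python3 - <<'E'
from h import *
p=cam("scene");q=cam("top")
a=cv2.resize(p["color"][180:300,240:360],(400,400),interpolation=3);b=cv2.resize(q["color"][200:320,240:360],(400,400),interpolation=3)
cv2.imwrite("pics/s3.png",np.hstack([a,b])[...,::-1]); o=bot.get_obs(); print(o["ee_pos"],o["tcp_rot"],o["wrist_force"])
E
```

```text
[ 0.49081089 -0.36560634  0.10219398] [ 1.79997411e+02 -4.46833140e-03 -9.74880020e+00] [ 0.22363056  0.08306162 -0.39337268]
```

View pics/s3.png

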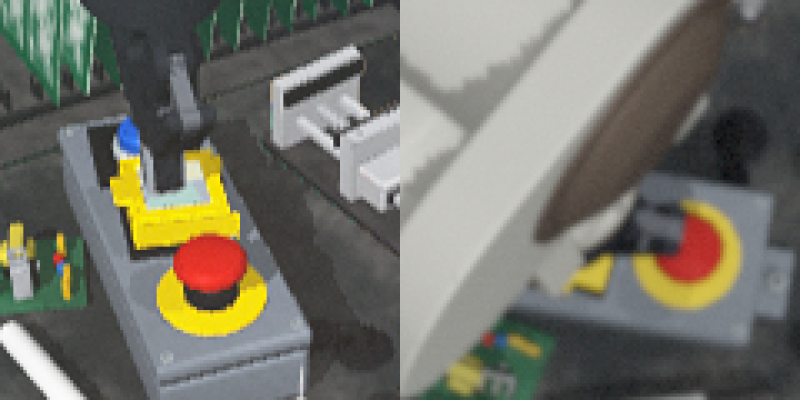

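The guard came over and lies nearly flat over the green button. Press down gently in small steps until the stop shows.

Call:
{"op": "move_arm", "data": {"offset": [[-0.2,0,0.12],[0,0,0]], "twist": [[0,0,0],[0,0,0]], "grip": [0,0]}}

```text
time: 12.55
ee_pos: [0.4886, -0.3652, 0.1009]
tcp_rot: [-180.0, 0.0, -9.8]
wrist_force: [0.1, 0.3, 0.8]
opening: 0.0
grasp_force: 0.0
```

Call:
{"op": "move_arm", "data": {"offset": [[0,0,0.06],[0,0,0]], "twist": [[0,0,0],[0,0,0]], "grip": [0,0]}}

```text
time: 12.75
ee_pos: [0.4887, -0.3652, 0.1004]
tcp_rot: [180.0, 0.0, -9.8]
wrist_force: [-0.0, 0.6, 0.3]
opening: -0.0002
grasp_force: 0.1
```

Call:
{"op": "move_arm", "data": {"offset": [[0,0,0.05],[0,0,0]], "twist": [[0,0,0],[0,0,0]], "grip": [0,0]}}

```text
time: 12.95
ee_pos: [0.4887, -0.3652, 0.0999]
tcp_rot: [180.0, 0.0, -9.8]
wrist_force: [0.3, 0.2, -0.2]
opening: 0.0001
grasp_force: 0.1
```

Call:
{"op": "move_arm", "data": {"offset": [[0,0,0.05],[0,0,0]], "twist": [[0,0,0],[0,0,0]], "grip": [0,0]}}

```text
time: 13.15
ee_pos: [0.4888, -0.3652, 0.0996]
tcp_rot: [180.0, -0.0, -9.7]
wrist_force: [-2.4, 0.9, 2.1]
opening: -0.0002
grasp_force: 1.2
```

Call:
{"op": "move_arm", "data": {"offset": [[0,0,0.05],[0,0,0]], "twist": [[0,0,0],[0,0,0]], "grip": [0,0]}}

```text
time: 13.35
ee_pos: [0.4887, -0.3652, 0.0995]
tcp_rot: [180.0, -0.0, -9.8]
wrist_force: [-1.7, 0.9, 5.4]
opening: -0.0001
grasp_force: 2.9
```

Call:
{"op": "move_arm", "data": {"offset": [[0,0,0.05],[0,0,0]], "twist": [[0,0,0],[0,0,0]], "grip": [0,0]}}

```text
time: 13.55
ee_pos: [0.4887, -0.3653, 0.0994]
tcp_rot: [180.0, -0.0, -9.8]
wrist_force: [-3.0, 2.3, 8.6]
opening: 0.0001
grasp_force: 4.3
```

Hard stop reached (8.6 N, no more travel): the guard is shut. Withdraw upward and check.

Call:
{"op": "move_arm", "data": {"offset": [[0,0,0],[0,0,-0.5],[0,0,-2],[0,0,-4],[0,0,-4]], "twist": [[0,0,0],[0,0,0],[0,0,0],[0,0,0],[0,0,0]], "grip": [0,0,0,0,0]}}

```text
time: 14.05
ee_pos: [0.4884, -0.3649, 0.204]
tcp_rot: [-180.0, 0.1, -9.7]
wrist_force: [-0.5, -0.8, 0.8]
opening: -0.0003
grasp_force: 0.0
```

Call:
{"op": "move_arm", "data": {"offset": [[-3,0,-3],[-4,0,-3],[-4,0,0],[0,0,0],[0,0,0]], "twist": [[0,0,0],[0,0,0],[0,0,0],[0,0,0],[0,0,0]], "grip": [0,0,0,0,0]}}

```text
time: 14.55
ee_pos: [0.38, -0.3467, 0.2639]
tcp_rot: [180.0, -0.1, -9.8]
wrist_force: [0.6, -0.8, -1.1]
opening: -0.0002
grasp_force: 0.0
```

```bash
python3 - <<'E'
from h import *
p=cam("scene"); w=cloud(p)
cv2.imwrite("pics/s4.png",cv2.resize(p["color"][180:400,230:370],None,fx=2.7,fy=2.7,interpolation=3)[...,::-1])
a=np.radians(-9.8); ax=np.array([[np.cos(a),np.sin(a),0],[-np.sin(a),np.cos(a),0]])
g=guard_yellow(p,w,np.array([.4958,-.367,.072]),ax)
t=g[g[:,2]>.07]; print(np.percentile(g,[2,50,98],axis=0).round(4).tolist(), "slope",np.polyfit(t[:,0],t[:,2],1))
E
```

```text
[[-0.0308, -0.0296, 0.0604], [-0.0047, -0.0198, 0.0772], [0.0312, 0.0298, 0.08]] slope [-0.0143314   0.07699929]
```

View pics/s4.png

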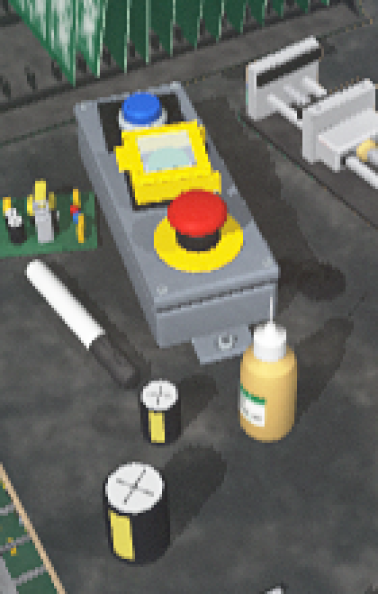

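The guard lies flat and shut at crop pixel (168,165). The board, marker, bottle and capacitor look undisturbed, and the arm is clear.

```bash
python3 -c "
from workcell import bot
print(bot.job_done())"
```

```text
the job is handed in; nothing more can be done
None
```

I pressed the green button to its stop, held it there for over a second and let it come up, then shut the guard to its stop, withdrew clear of everything and handed the job in at about 15 s; the hand-in gave no verdict.

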